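# Load a leaf drill jig with a batten

### The job

Get the drill jig ready for drilling: push the pine batten that lies loose on the jig's base plate home, its long side flush against the hinge fence and its far end flush against the end stop, sliding it and never lifting it off the plate. Then flip the jig's aluminium drill leaf right over its hinge and press it down until it lies flat on the batten, and leave it so. Leave the tape measure, screw dish and masking tape where they stand.

Things in the scene. Friction and masses are not known exactly. Their poses are not given: they have to be found in the camera images.
- drill_jig: Shop-made drill jig, fixed to the bench. Origin on the bench top under the middle of the hinge line; x along the hinge line, away from the robot and turned 0 to 0.4 rad to the left; y to its left; z up. All jig coordinates below are in this frame, mm. Plywood base plate on two runners, x -95 to 95, y -116 to 62, upper face 24 above the bench. Hinge axis at y 0, z 50; steel barrel 11 thick on top of the fence.
- fence_face (a point): Middle of the wooden hinge fence's right-hand face, the stop for the batten's long side. The fence lies under the hinge, x -78 to 80, y -20 to 14, top 44.5 above the bench; the face is at y = -20. The work side is right of it (y < -20).
- stop_face (a point): Middle of the end stop's near face, the stop for the batten's far end: the face is at jig x = 80. Wooden block x 80 to 95, y -80 to -22, top 40 above the bench.
- leaf (a joint): Hinge angle of the drill leaf, rad. 0: parked, level, to the jig's left (+y), over two rest blocks at y 50; grows as the free edge goes up and over; pi/2: upright; 3.14: flat on the batten on the right (hard stop 3.17). The hinge is stiff: the leaf stays at any angle it is left, and 2 to 3 N at the free edge turn it. Starts between 0 and 0.3.
- leaf_edge (a point): Middle of the leaf's free edge, jig x 7, 99 mm off the hinge axis. Rigid aluminium plate 6 thick, x -60 to 74, then a finger ledge 74 to 99 off the axis, x -43 to 57. Parked, its underside is 48 above the bench, and the ledge sticks out 37 past the base plate with only bench below it: fingers reach under it from the left. Turned over, its upper face is 52 above the bench.
- leaf_nose (a point): Rim of the leaf's nose: a 6 mm rib across the leaf, 68 to 74 off the axis, standing 16 up from the parked leaf's upper face. Turned over it hangs down outside the batten's outer long side with 3 mm to spare; it lands on the batten if that is not home. On the leaf's other face three steel drill bushings, 42.5 off the axis at x -41, 7, 55, stand 4.5 proud (20 across).
- board: The pine batten, loose, 140 x 45 x 22 mm, 35 to 80 g; origin at the centre of its underside. This body's x and y axes are turned 20 degrees from its sides: use board_mid for its direction. Starts flat on the work side of the base plate, 10 to 24 mm short of each stop and up to 0.12 rad askew.
- board_mid (a point): Centre of the batten, 11 mm above its underside; x along its 140 mm length (the same way as the jig's x), y across its 45 mm width. Home: at jig x 10, y -42.5, parallel to the jig, its upper face 46 above the bench.
- carton_rim (a point): Fixed surroundings: top of the left wall of the big open cardboard carton on the right of the bench, x 0.31 to 0.60 m, y -0.585 to -0.243 m in the world, 0.272 m high. Keep clear.
- bin_front (a point): Fixed surroundings: lower front edge of the row of blue bins on the wall behind the work, from y -0.06 m leftwards, 0.28 m above the bench and higher, front at about x 0.67 m: keep the hand and wrist clear of it (stay low, or on the robot's side of it).
- tape_measure: Tape measure standing on its base right of the jig and beyond it, 58 x 77 x 62 mm, origin at the centre of its underside. Leave alone.
- screw_dish: Round steel dish of screws, 86 mm across, 26 mm high, right of the jig and nearer the robot, origin at the centre of its underside. Leave alone.
- masking_tape: Roll of masking tape lying flat, 96 mm across, 25 mm high, left of the jig, origin at the centre of its underside. Leave alone.
Mind the look-alikes: they are no part of the job. There is more than one size of the board; the one meant has the size given above.

How it is judged:
By the outcome, as a careful person would: the job done as asked, in the order asked, and still so for the second after the job is handed in, with the robot touching nothing.
It also fails if it takes over 67 s, if anything falls off the work surface, if the arm or the gripper's body presses on something with over 40 N, if the wrist force passes 120 N, or if a joint passes its speed limit or range.

### The arm

A 7-joint arm with a two-finger parallel gripper is mounted at the origin on a cart in front of the work surface, level with it; the furniture and walls round the work are solid. World frame = base frame: x ahead of the robot, y to its left, z up, the work surface at z = 0. Lengths are in m, angles in rad, forces in N, time in s.
With the tool pointing down it reaches from about 0.425 to 0.875 m from the base axis. Payload 4.7 kg.
Tool frame: the origin (TCP) lies midway between the tips of the shut fingers; the grasp point (between the pads) lies 19 mm behind it; z points along the fingers, y is the direction in which the jaws open and shut (so a half turn about z gives the same grasp; the last joint's range is limited). The gripper opens to 87 mm and grips with 3 to 60 N. Pads are 19 mm wide; open, the fingers measure 117 mm over their backs; the gripper's body (75 mm by 190 mm) begins 51 mm behind the grasp point.
Start: joints at [1.255, 0.321, -0.07, 1.45, 0.023, 1.371, -0.057], TCP at [0.21, -0.615, 0.197] pointing down, gripper open.
Joint ranges: [-2.86, 2.86], [-0.3, 2.09], [-1.38, 1.24], [0.06, 2.45], [-1.56, 4.7], [0.09, 2.05], [-2.69, 2.69]. Speed limits (rad/s): [2.57, 2.57, 3.14, 3.14, 3.14, 3.14, 3.14].

### API

Orientations are given as a rotation vector (axis times angle).
In Python, from bench import get_state, eyes, job gives the robot as it stands. The module is installed in compiled form; this text tells all that it offers.
- The arm moves only by the shell command python3 -m jog 'ROWS' [FORCE]. ROWS is JSON, a list that holds one entry, the list of rows, each a list of 5 numbers: the opening, from 0 (shut) to 1 (fully open), then the shift along the tool's x, y, z in units of 40 mm (1.0 is 40 mm), then the turn about the tool's z in units of 5 degrees (1.0 is 5 degrees). In form: [[[jaw, dx, dy, dz, turn], ...]]. A call has 1 to 10 rows; each row shifts and turns the commanded pose from where the row before left it, along the tool's axes as they then stand; what a row does not reach is not made up. A row lasts 1/8 s, in which the tool goes at most 62.5 mm and 10.7 degrees, less where a joint would pass 70% of its speed; a pose out of reach is approached as far as the arm can. A call is refused whole if a number of a shift passes 1 or a number of a turn 1, either way. A call with a gripper value outside its range is refused whole. The fingers move at their own pace and stop on an object; FORCE is the grip in N (left out, the last holds). Time passes only in rows, so rows that do not move let the fingers close. It gives the time, the measured TCP pose, the force and the opening at its end, in the units of the state.
- get_state(): the state, without advancing time (a new reading comes with each control period).
- eyes.get_image(name): name is "side" or "top" or "wrist"; returns (picture, depth): 420x560x3 uint8, red, green, blue; 420x560 float32, m along the optical axis (not along the pixel's ray), 0 where there is no reading.
- eyes.camera_params(name): a dict with "camera_matrix" (3x3 intrinsics, pixels), "pose" (4x4, takes a point from camera to world coordinates); the wrist camera has in their place "mount" (4x4, takes a point from camera to tool coordinates, whose origin is the TCP and whose axes are the flange's). Camera axes: x right, y down, z forward; pixel columns grow to the right and rows downward; lengths in m; the calibration is good to about 2 mm. A picture is of the moment at which its call begins: read the wrist's pose just before it. camera_params takes no time and is no camera call.
- job.close_job(): hands the job in, once; it reports no verdict.
The state is a dict: "time": time; "joint_positions": joint angles; "qd": joint speeds; "joint_torque": joint torques, N m; "position": TCP position; "tool_rot": TCP orientation; "ft_force": force on the tool from outside, world axes, zero at the start; "torque": the same for the moment, N m; "grip_width": opening from 0.0 (shut) to 1.0 (fully open).
Only numpy, scipy, OpenCV 4.12 (cv2) and the standard library are available. Lean on these libraries where they do the work, as an engineer would, in place of code of your own. Each camera call takes 0.05 s, during which the arm holds its last target. There are 200 camera calls.

## Working session

There is one attempt and no reset: what is moved stays moved. The work goes in short steps, Python scripts to look and compute and a shell command to move; the robot and the scene stay as the last step left them, time stands still between calls to the robot, and variables do not carry over. Pictures are saved under pics/ and viewed, about 8 in all and at most 12, crops included, and the job is handed in when it is done.

```bash
mkdir -p pics; python3 - <<'E'
from bench import get_state, eyes
import cv2,numpy as np
s=get_state(); print(s['time'],s['position'],s['tool_rot'],s['grip_width'])
for n in ['top','side']:
    im,d=eyes.get_image(n); cv2.imwrite(f'pics/{n}0.png',im[:,:,::-1]); np.savez(f'pics/{n}0.npz',im=im,d=d)
    p=eyes.camera_params(n); print(n,p['camera_matrix'],p['pose'])
print(eyes.camera_params('wrist'))
E
```

```text
0.0 [ 0.21023205 -0.61439309  0.19633476] [-3.09707952e+00 -5.15400800e-01  7.01760219e-04] 0.996133407371172
top [[438.26774707   0.         275.05864409]
 [  0.         438.26774707 210.89277721]
 [  0.           0.           1.        ]] [[ 0.00998282 -0.98886731  0.14846476  0.35804667]
 [-0.99990257 -0.00842306  0.01113095  0.08544721]
 [-0.00975651 -0.14856141 -0.98885505  1.28137422]
 [ 0.          0.          0.          1.        ]]
side [[384.59405171   0.         282.54788979]
 [  0.         384.59405171 201.56952404]
 [  0.           0.           1.        ]] [[-0.91434284 -0.20247785  0.35068489  0.19765743]
 [-0.40493327  0.46251217 -0.78874047  0.86945489]
 [-0.00249356 -0.86318319 -0.50488471  0.67421006]
 [ 0.          0.          0.          1.        ]]
{'camera_matrix': array([[310.87465475,   0.        , 274.76017963],
       [  0.        , 310.87465475, 211.54474877],
       [  0.        ,   0.        ,   1.        ]]), 'mount': array([[-8.69600942e-04, -9.54656865e-01, -2.97707094e-01,
         8.29414387e-02],
       [ 9.99999621e-01, -8.39261591e-04, -2.29735117e-04,
        -3.20485901e-04],
       [-3.05359222e-05, -2.97707181e-01,  9.54657233e-01,
        -1.86329797e-01],
       [ 0.00000000e+00,  0.00000000e+00,  0.00000000e+00,
         1.00000000e+00]])}
```

View pics/top0.png

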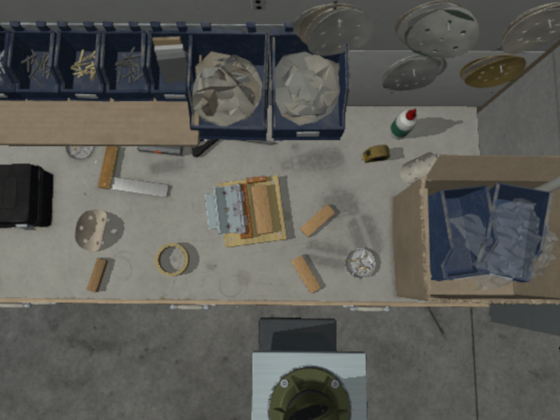

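View pics/side0.png

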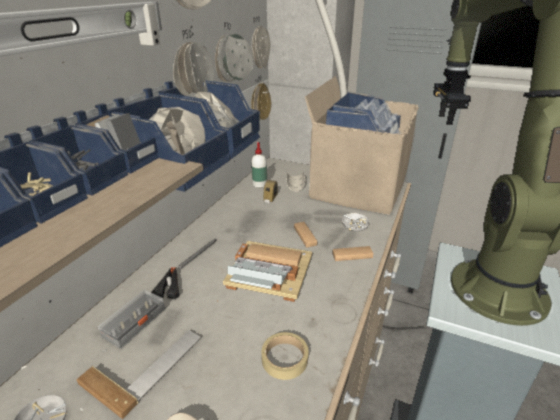

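The top view shows the jig at about (250,210). The batten on its plate is at (262,207), with look-alike loose blocks at (318,220), (306,273), (98,274) and (108,165). Only the one at (262,207) lies on the base plate, and I'll confirm it with an enlarged crop. The leaf is the grey plate at (227,210).

```bash
cat > h.py <<'E'
import numpy as np,cv2
from bench import get_state,eyes
from scipy.spatial.transform import Rotation as R
def cloud(n,im=None,d=None,save=None):
    s=get_state()
    if d is None: im,d=eyes.get_image(n)
    if save: cv2.imwrite(save,im[:,:,::-1])
    p=eyes.camera_params(n);K=p['camera_matrix']
    if n=='wrist':
        T=np.eye(4);T[:3,:3]=R.from_rotvec(s['tool_rot']).as_matrix();T[:3,3]=s['position'];T=T@p['mount']
    else: T=p['pose']
    v,u=np.mgrid[:420,:560]
    c=np.stack([(u-K[0,2])/K[0,0]*d,(v-K[1,2])/K[1,1]*d,d],-1)
    w=c@T[:3,:3].T+T[:3,3]; w[d==0]=np.nan
    return im,w
E
python3 - <<'E'
from h import *
z=np.load('pics/top0.npz'); im,w=cloud('top',z['im'],z['d'])
a=im[165:255,195:345]; a=cv2.resize(a,None,fx=5,fy=5,interpolation=cv2.INTER_CUBIC)
cv2.imwrite('pics/crop1.png',a[:,:,::-1])
np.set_printoptions(precision=0,suppress=True,linewidth=250)
print((w[172:250:4,200:296:4,2]*1000))
for uv in [(262,207),(318,220),(306,273),(227,210),(375,153),(362,263),(173,259)]: print(uv,w[uv[1],uv[0]]*1000)
hs=cv2.cvtColor(im,cv2.COLOR_RGB2HSV)
print(hs[207,262],hs[240,255],hs[210,282],hs[180,258])
E
```

```text
[[ 0.  1.  1.  2. -1.  5. -1. -4.  1.  2. -1. -1.  1.  6.  4.  2. -3. -4.  5.  3.  1.  4. -2.  5.]
 [ 2.  3. -3. -5. -2.  3.  0.  4. -0.  3. -0. -3.  5.  5. 44. 43. 45. 23. 28. 23.  5.  0.  3. -1.]
 [-3.  3.  4. -1.  3.  4.  1.  0. -1. 21. nan 24. 47. 36. 40. 39. 39. 25. 26. 28. -1.  3.  3.  1.]
 [ 1.  0. -3.  3.  1. 27. 24. 24. 27. 57. 56. 42. 24. 25. 25. 27. 44. 20. 22. 29. -0. -3.  0. -2.]
 [ 6.  2.  4. -2. 65. 63. 67. 60. 62. 60. 58. 49. 26. 46. 47. 50. 46. 24. 24. 26. -3.  1.  5. -3.]
 [ 3. -1.  1.  2. 67. 65. 45. 63. 62. 63. 58. 45. 21. 43. 48. 53. 47. 25. 21. 30. 23. -1.  1. -1.]
 [-2.  6. 68. 65. 84. 63. 65. 64. 54. 57. 57. 48. 25. 26. 48. 45. 45. 47. 27. 21. 25. -1.  2.  4.]
 [ 0.  3. 74. 68. 81. 65. 63. 60. 63. 60. 52. 52. 42. 24. 47. 49. 51. 45. 26. 24. 25.  2.  7. -0.]
 [ 4. -1. 71. 69. 88. 68. 64. 61. 58. 58. 56. 45. 48. 25. 49. 47. 45. 51. 23. 23. 23.  3.  5.  3.]
 [ 1.  0. 68. 69. 82. 64. 64. 61. 62. 61. 59. 46. 48. 24. 47. 46. 48. 45. 27. 22. 25.  2. -2. -1.]
 [-4.  5. 70. 70. 75. 66. 60. 64. 60. 63. 61. 50. 43. 25. 48. 52. 52. 49. 31. 25. 24.  1. -4.  5.]
 [ 1.  2. 7
[... 438 characters left out ...]
 43. 23. 48. 43. 49. 28. 27. 28. 26.  1.  1.]
 [ 5. -2.  6.  3. -0.  2. -1. 25. 27. 26. 30. 47. 40. 46. 23. 27. 27. 22. 28. 24. 26. 25. -1.  2.]
 [ 6.  8.  0. -1.  2. -2.  3. 27. 29. 29. 25. 27. 23. 27. 26. 23. 27. 28. 23. -0.  3.  1.  2.  6.]
 [-3.  2.  6.  3.  2.  2. -2. 22. 26. 23. 23. 22.  0.  1. -4. -1.  4.  3.  5. -1.  4.  2. -3.  1.]
 [-2.  1.  3.  2.  2. -3. -0.  3.  4.  3.  3.  1.  1.  4.  5. -0.  1. -1.  2.  1. -2.  0.  6. -1.]]
(262, 207) [554. 137.  49.]
(318, 220) [522. -25.  17.]
(306, 273) [369.   9.  13.]
(227, 210) [548. 239.  26.]
(375, 153) [ 710. -185.   65.]
(362, 263) [ 399. -152.   11.]
(173, 259) [406. 396.   1.]
[ 17 110 142] [ 22 100 153] [ 22  89 120] [ 14 170 135]
```

View pics/crop1.png

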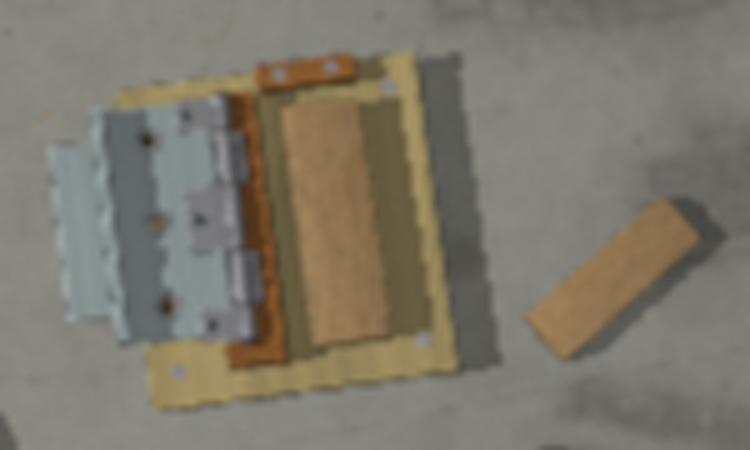

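The crop confirms it. The batten lying on the yellow plate (crop (335,220)) is about 140×45 mm and sits between the fence and the plate edge. The block at (612,278) is off the jig and is a decoy. The plate corners in the crop are UR (415,52), LR (457,370), LL (152,408) and UL (115,95).

```bash
cat >> h.py <<'E'
def ray(n,uv,z,T=None):
    p=eyes.camera_params(n);K=p['camera_matrix']
    if T is None:T=p['pose']
    uv=np.atleast_2d(np.array(uv,float)); z=np.broadcast_to(z,len(uv))
    r=np.c_[(uv-K[:2,2])/K[0,0],np.ones(len(uv))]@T[:3,:3].T
    return T[:3,3]+r*((z-T[2,3])/r[:,2])[:,None]
def fit2(J,W): # rigid 2D jig->world
    J=np.array(J,float);W=np.array(W)[:,:2]; a=(J-J.mean(0))@[1,1j]; b=(W-W.mean(0))@[1,1j]
    th=np.angle((a.conj()*b).sum()); c,s=np.cos(th),np.sin(th); M=np.array([[c,-s],[s,c]])
    o=W.mean(0)-M@J.mean(0); return th,o,W-(J@M.T+o)
E
python3 - <<'E'
from h import *
np.set_printoptions(precision=4,suppress=True)
f=lambda L:np.array(L)/5+[195-.4,165-.4]
C=ray('top',f([(415,52),(457,370),(152,408),(115,95)]),.024)
print(fit2(np.array([(95,-116),(-95,-116),(-95,62),(95,62)])/1e3,C))
print(ray('top',f([(282,105),(358,98),(388,332),(315,345)]),.046))
E
```

```text
(np.float64(0.14210385448490306), array([0.5436, 0.1947]), array([[-0.0005, -0.0001],
       [ 0.0006,  0.001 ],
       [ 0.0024, -0.0003],
       [-0.0025, -0.0006]]))
[[0.6165 0.1693 0.046 ]
 [0.621  0.1256 0.046 ]
 [0.4859 0.1069 0.046 ]
 [0.4781 0.1481 0.046 ]]
```

```bash
python3 -m jog '[[[1,0,0,-1,0],[1,0,0,-1,0],[1,0,0,-1,0],[1,0,0,-1,0],[1,0,0,-0.5,0]]]'
```

```text
time: 0.72
position: [0.2106, -0.6153, 0.3798]
tool_rot: [3.096, 0.515, 0.001]
ft_force: [0.2, -0.6, -0.5]
grip_width: 0.998
```

```bash
python3 -m jog '[[[1,0.94,-0.72,0,0],[1,0.94,-0.72,0,0],[1,0.94,-0.72,0,0],[1,0.94,-0.72,0,0],[1,0.94,-0.72,0,0],[1,0.94,-0.72,0,0],[1,0.94,-0.72,0,0],[1,0.94,-0.72,0,0]]]'; python3 -m jog '[[[1,0.46,-0.98,0,0],[1,0.46,-0.98,0,0],[1,0.46,-0.98,0,0],[1,0.46,-0.98,0,0],[1,0.46,-0.98,0,0],[1,0.46,-0.98,0,0],[1,0.46,-0.98,0,0],[1,0.46,-0.98,0,0],[1,0.46,-0.98,0,0],[1,0.46,-0.98,0,0]]]'; python3 -m jog '[[[1,0,0,1,1],[1,0,0,1,1],[1,0,0,1,0],[1,0,0,0.2,0],[1,0,0,0,0]]]'
python3 - <<'E'
from h import *
s=get_state(); im,w=cloud('wrist',save='pics/w1.png'); np.savez('pics/w1.npz',im=im,w=w,p=s['position'],r=s['tool_rot']); print(s['joint_positions'],s['position'])
E
```

```text
time: 1.72
position: [0.421, -0.2981, 0.3771]
tool_rot: [-3.099, -0.516, 0.001]
ft_force: [0.3, 0.5, 0.4]
grip_width: 1.003
time: 2.98
position: [0.4674, 0.1321, 0.3772]
tool_rot: [3.098, 0.515, -0.0]
ft_force: [0.5, 0.4, -0.2]
grip_width: 0.999
time: 3.6
position: [0.4677, 0.1309, 0.25]
tool_rot: [-3.132, -0.244, -0.0]
ft_force: [-0.1, -0.2, 0.2]
grip_width: 1.0
[ 0.54400478 -0.03411948 -0.84051191  1.73745319 -0.02568863  1.42682973
 -1.70805782] [0.46773633 0.13089601 0.24995472]
```

View pics/w1.png

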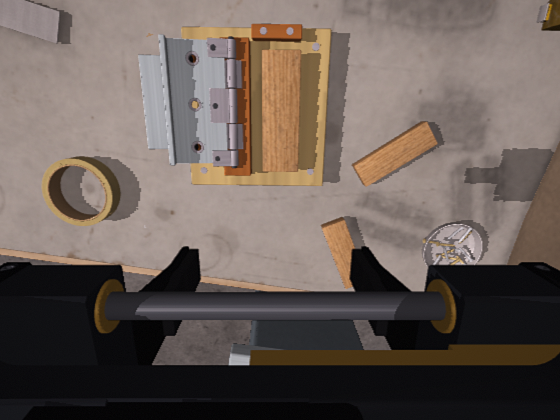

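The wrist view shows the batten at (281,110), the fence at (237,110), the stop at (277,31) and the leaf at about (190,100). The tape roll is at (80,190) and the dish at (453,247).

```bash
cat > seg.py <<'E'
from h import *
np.set_printoptions(precision=2,suppress=True,linewidth=160)
def T_of(p,r):
    T=np.eye(4);T[:3,:3]=R.from_rotvec(r).as_matrix();T[:3,3]=p
    return T@eyes.camera_params('wrist')['mount']
def raymap(T,z):
    v,u=np.mgrid[:420,:560]; return ray('wrist',np.c_[u.ravel(),v.ravel()],z,T)[:,:2].reshape(420,560,2)
def jig(P,th,o):
    c,s=np.cos(th),np.sin(th); return ((P-o)@np.array([[c,-s],[s,c]]))*1000
def rowcross(J,val,axis,msk):pass
E
python3 - <<'E'
from seg import *
z=np.load('pics/w1.npz'); T=T_of(z['p'],z['r']); im=z['im']; hs=cv2.cvtColor(im,cv2.COLOR_RGB2HSV).astype(int); h=z['w'][...,2]*1e3
th,o=.1421,np.array([.5436,.1947])
for pt in [(281,110),(310,110),(247,150),(277,31),(262,110),(280,180)]: print(pt,hs[pt[1],pt[0]],h[pt[1],pt[0]])
# plate corners
C=ray('wrist',[(331,28.5),(323,186),(191.5,183.5)],.024,T)
print('corners jig',jig(C[:,:2],th,o))
Jw=z['w'][...,:2]; J=jig(Jw,th,o)
b=((h>38)&(h<54)&(J[...,1]<-27)&(J[...,1]>-100)&(J[...,0]<72)&(J[...,0]>-95)).astype(np.uint8)
b=cv2.morphologyEx(b,cv2.MORPH_OPEN,np.ones((3,3)))
cs=max(cv2.findContours(b,0,1)[0],key=cv2.contourArea)[:,0].astype(float)
P=jig(ray('wrist',cs,.046,T)[:,:2],th,o).astype(np.float32)
print('board rect',cv2.minAreaRect(P)); print(cv2.boxPoints(cv2.minAreaRect(P)))
a=cv2.resize(im[10:200,120:360],None,fx=3.3,fy=3.1,interpolation=cv2.INTER_CUBIC); cv2.imwrite('pics/w1c.png',a[:,:,::-1])
# leaf angle
m=(J[...,1]>20)&(J[...,1]<60)&(J[...,0]>-30)&(J[...,0]<40)&(h>50); q=np.polyfit(J[...,1][m],h[m],1); print('leaf slope',q,m.sum())
E
```

```text
(281, 110) [ 14 125 185] 44.69064771343495
(310, 110) [ 17 122 123] 23.57408963670249
(247, 150) [ 12 185 167] 44.274907468391966
(277, 31) [ 12 186 163] 38.348089742100356
(262, 110) [ 14 132 180] 44.01295097922353
(280, 180) [ 18 114 186] 23.98526832095732
corners jig [[  96.03 -115.71]
 [ -92.76 -117.36]
 [ -91.5    60.51]]
board rect ((-0.2890167236328125, -57.86552429199219), (138.35482788085938, 44.54475021362305), 0.0051583824679255486)
[[-69.47 -35.6 ]
 [-69.46 -80.14]
 [ 68.89 -80.13]
 [ 68.89 -35.59]]
leaf slope [ 0.17 53.56] 2283
```

View pics/w1c.png

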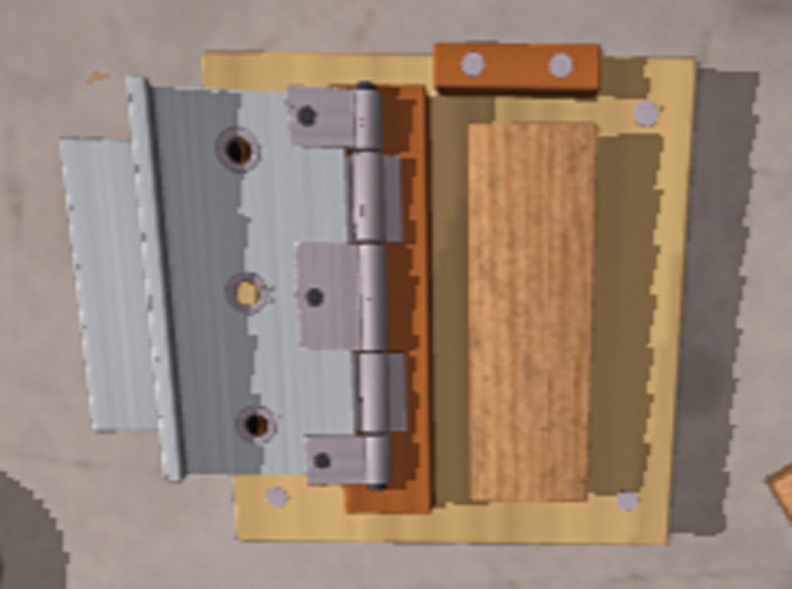

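```bash
python3 -m jog '[[[1,0.71,0.4,0,1],[1,0.71,0.4,0,1],[1,0.71,0.4,0,1],[1,0,0,0,1],[1,0,0,0,1],[1,0,0,0,1],[1,0,0,0,1],[1,0,0,0,1],[1,0,0,0,1],[1,0,0,0,1]]]'; python3 -m jog '[[[1,0,0,0,1],[1,0,0,0,1],[1,0,0,0,1],[1,0,0,1,1],[1,0,0,1,1],[1,0,0,1,1],[1,0,0,1,1],[1,0,0,0,1],[1,0,0,0,0.15],[1,0,0,0,0]]]'; cat > where.py <<'E'
from seg import *
th,o=.142,np.array([.545,.195])
def rep():
    s=get_state(); Rm=R.from_rotvec(s['tool_rot']).as_matrix(); print('t %.2f z %.1f jig'%(s['time'],s['position'][2]*1e3),jig(s['position'][:2],th,o),'yaw rel %.2f deg'%np.degrees(np.arctan2(Rm[1,0],Rm[0,0])-th),'F jig',R.from_euler('z',-th).apply(s['ft_force']),'w',s['grip_width'])
if __name__=='__main__': rep()
E
python3 where.py
```

```text
time: 4.9
position: [0.5569, 0.0889, 0.2514]
tool_rot: [-2.938, 1.108, -0.004]
ft_force: [0.6, -0.3, 0.2]
grip_width: 0.999
time: 6.15
position: [0.5518, 0.0899, 0.1452]
tool_rot: [2.613, -1.691, -0.054]
ft_force: [-0.5, -0.3, -0.3]
grip_width: 1.003
t 6.15 z 145.2 jig [  -8.19 -105.  ] yaw rel -73.98 deg F jig [-0.56 -0.22 -0.35] w 1.0031222266836173
```

```bash
python3 -m jog '[[[1,0,0,0,0],[1,0,0,0,0]]]'; python3 where.py; python3 -c "
from bench import get_state;s=get_state();print(s['joint_positions'])"
```

```text
time: 6.4
position: [0.5511, 0.0886, 0.1447]
tool_rot: [2.611, -1.695, -0.057]
ft_force: [1.0, 0.4, -0.4]
grip_width: 1.004
t 6.40 z 144.7 jig [  -8.98 -106.18] yaw rel -74.15 deg F jig [ 1.02  0.25 -0.36] w 1.0043470285992184
[-1.07731662  0.31036599  1.04538109  1.73995523 -0.27608764  1.30000012
 -2.68791408]
```

```bash
python3 -m jog '[[[0,0,0,0,-1],[0,0,0,0,-1],[0,0,0,0,-1],[0,0,0,0,-1],[0,0,0,0,-1],[0,0,0,0,-1],[0,0,0,0,-1],[0,0,0,0,-1],[0,0,0,0,-1],[0,0,0,0,-1]]]' 20; python3 -m jog '[[[0,0,0,0,-1],[0,0,0,0,-1],[0,0,0,0,-1],[0,0,0,0,-1],[0,0,0,0,-0.8],[0,0,0,0,0]]]'; python3 where.py; python3 -c "
from bench import get_state;s=get_state();print(s['joint_positions'],s['tool_rot'])"
```

```text
time: 7.65
position: [0.551, 0.0886, 0.1446]
tool_rot: [3.1, -0.431, -0.07]
ft_force: [0.3, -0.1, 0.1]
grip_width: 0.017
time: 8.4
position: [0.551, 0.0886, 0.1446]
tool_rot: [3.132, 0.218, -0.072]
ft_force: [0.5, -0.4, 0.1]
grip_width: 0.004
t 8.40 z 144.6 jig [  -9.12 -106.17] yaw rel -0.19 deg F jig [ 0.42 -0.48  0.07] w 0.003894321302263808
[-0.90717908  0.24854208  0.81867123  1.73601546 -0.18853924  1.28561115
 -1.47414747] [ 3.13203221  0.21753859 -0.0723375 ]
```

```bash
cat >> where.py <<'E'
    s=get_state(); Q=R.from_euler('z',-th)*R.from_rotvec(s['tool_rot']); print('tool axes in jig (cols)\n',np.round(Q.as_matrix(),3))
E
sed -i 's/^    s=get_state(); Q/    Q0=0; s=get_state(); Q/' where.py; python3 where.py
```

```text
File "where.py", line 6
    Q0=0; s=get_state(); Q=R.from_euler('z',-th)*R.from_rotvec(s['tool_rot']); print('tool axes in jig (cols)\n',np.round(Q.as_matrix(),3))
IndentationError: unexpected indent
```

```bash
cat > where.py <<'E'
from seg import *
th,o=.142,np.array([.545,.195])
def rep():
    s=get_state(); Q=(R.from_euler('z',-th)*R.from_rotvec(s['tool_rot'])).as_matrix()
    print('t %.2f z %.1f jig'%(s['time'],s['position'][2]*1e3),jig(s['position'][:2],th,o),'yaw rel %.2f deg'%np.degrees(np.arctan2(Q[1,0],Q[0,0])),'F jig',R.from_euler('z',-th).apply(s['ft_force']),'w %.3f'%s['grip_width'],'tool z in jig',Q[:,2])
    return Q
def need(jx,jy,z):
    s=get_state(); Q=rep(); p=jig(s['position'][:2],th,o); d=np.array([jx-p[0],jy-p[1],z-s['position'][2]*1e3])
    print('need units',Q.T@d/40)
if __name__=='__main__':
    import sys
    need(*map(float,sys.argv[1:])) if len(sys.argv)>1 else rep()
E
python3 where.py -2 -104 34
```

```text
t 8.40 z 144.6 jig [  -9.12 -106.17] yaw rel -0.19 deg F jig [ 0.42 -0.48  0.07] w 0.004 tool z in jig [-0.05  0.   -1.  ]
need units [ 0.3  -0.05  2.75]
```

```bash
python3 -m jog '[[[0,0.1,-0.02,0.9,0],[0,0.1,-0.02,0.9,0],[0,0.1,0,0.6,0],[0,0,0,0.35,0],[0,0,0,0,0]]]'; python3 where.py -2 -57.5 34
python3 - <<'E'
from h import *
im,w=cloud('wrist',save='pics/w2.png')
E
```

```text
time: 9.02
position: [0.5568, 0.0914, 0.0334]
tool_rot: [3.131, 0.218, -0.075]
ft_force: [-0.6, 0.1, 0.3]
grip_width: 0.004
t 9.03 z 33.4 jig [  -2.97 -104.27] yaw rel -0.16 deg F jig [-0.6   0.16  0.33] w 0.004 tool z in jig [-0.05  0.   -1.  ]
need units [ 0.02 -1.17 -0.02]
```

View pics/w2.png

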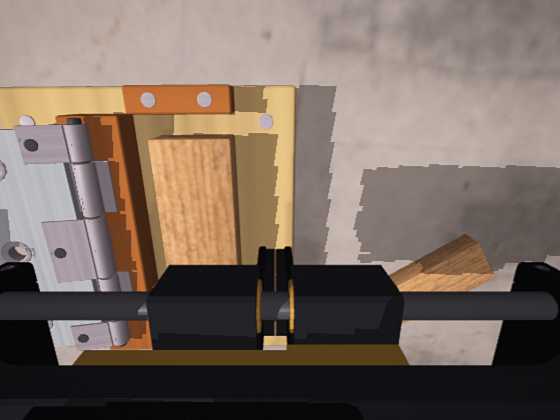

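The wrist view shows the shut fingers at (275,258), right of the batten, which is at (195,200). Next I push gently towards the fence.

```bash
python3 -m jog '[[[0,0,-0.1,0,0],[0,0,-0.1,0,0],[0,0,-0.08,0,0],[0,0,-0.08,0,0],[0,0,-0.08,0,0],[0,0,-0.08,0,0]]]';python3 where.py; python3 -m jog '[[[0,0,-0.06,0,0],[0,0,-0.06,0,0],[0,0,0,0,0]]]'; python3 where.py
```

```text
time: 9.82
position: [0.5545, 0.1125, 0.0339]
tool_rot: [3.131, 0.22, -0.073]
ft_force: [-0.1, -0.4, -0.0]
grip_width: 0.005
t 9.82 z 33.9 jig [ -2.28 -82.98] yaw rel -0.11 deg F jig [-0.12 -0.36 -0.02] w 0.005 tool z in jig [-0.05  0.   -1.  ]
time: 10.2
position: [0.5538, 0.1173, 0.0339]
tool_rot: [3.131, 0.22, -0.073]
ft_force: [0.0, 0.5, 0.2]
grip_width: 0.003
t 10.20 z 33.9 jig [ -2.27 -78.17] yaw rel -0.09 deg F jig [0.11 0.46 0.2 ] w 0.003 tool z in jig [-0.05  0.   -1.  ]
```

```bash
python3 -m jog '[[[0,0,-0.06,0,0],[0,0,-0.06,0,0],[0,0,0,0,0]]]'|grep ft; python3 -m jog '[[[0,0,-0.05,0,0],[0,0,0,0,0]]]'|grep ft;python3 -m jog '[[[0,0,-0.05,0,0],[0,0,0,0,0]]]'|grep ft; python3 where.py; python3 - <<'E'
from h import *
im,w=cloud('wrist',save='pics/w3.png')
E
```

```text
ft_force: [-0.4, -0.2, 0.0]
ft_force: [-0.3, 0.4, -1.1]
ft_force: [0.5, -0.4, -0.4]
t 11.07 z 34.0 jig [ -2.23 -69.37] yaw rel -0.09 deg F jig [ 0.46 -0.46 -0.44] w 0.004 tool z in jig [-0.05  0.   -1.  ]
```

View pics/w3.png

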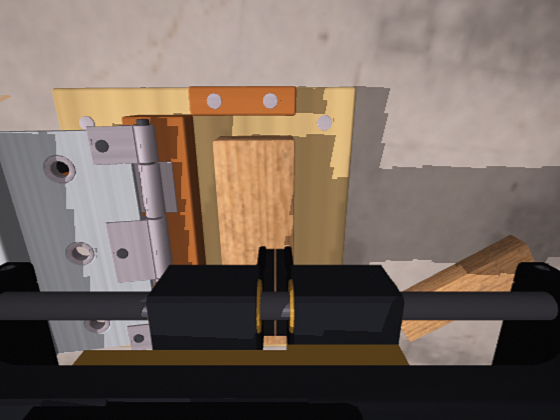

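```bash
cat > brd.py <<'E'
from where import *
def board(save=None):
    s=get_state(); im,w=cloud('wrist',save=save); T=T_of(s['position'],s['tool_rot']); h=w[...,2]*1e3; J=jig(w[...,:2],th,o)
    b=((h>38)&(h<54)&(J[...,1]<-22)&(J[...,1]>-100)&(J[...,0]<78)&(J[...,0]>-95))
    hs=cv2.cvtColor(im,cv2.COLOR_RGB2HSV).astype(int); b&=(hs[...,1]<165)&(hs[...,1]>60)&(hs[...,2]>90)
    b=cv2.morphologyEx(b.astype(np.uint8),cv2.MORPH_OPEN,np.ones((3,3)))
    cs=max(cv2.findContours(b,0,1)[0],key=cv2.contourArea)[:,0].astype(float)
    P=jig(ray('wrist',cs,.046,T)[:,:2],th,o).astype(np.float32)
    x0,x1=P[:,0].min(),P[:,0].max(); out={}
    for nm,f in (('left',np.max),('right',np.min)):
        L=np.array([(xx,f(P[abs(P[:,0]-xx)<1.5,1])) for xx in np.arange(x0+5,x1-5,3) if (abs(P[:,0]-xx)<1.5).any()])
        q=np.polyfit(L[:,0],L[:,1],1); print(nm,'y at x=10: %.1f slope %.4f'%(np.polyval(q,10),q[0]), L[::5].tolist())
    print('x range',x0,x1, 'y range',P[:,1].min(),P[:,1].max()); return im,w,J,h,b
if __name__=='__main__':
    import time
    board('pics/b%d.png'%int(time.time()))
E
python3 - <<'E'
from brd import *
im,w,J,h,b=board()
for v in (150,200,230): 
    print(v,[(u,round(float(J[v,u,1]),1),round(float(h[v,u]),1)) for u in range(190,310,8)])
E
```

```text
left y at x=10: -35.8 slope 0.0082 [[-2.2998147010803223, -35.8040771484375], [12.700185298919678, -35.564186096191406], [27.700185298919678, -35.46035385131836], [42.70018529891968, -35.32278823852539], [57.70018529891968, -35.23170471191406]]
right y at x=10: -74.7 slope -0.1416 [[-2.2998147010803223, -58.08665084838867], [12.700185298919678, -79.36941528320312], [27.700185298919678, -79.71379852294922], [42.70018529891968, -79.45124816894531], [57.70018529891968, -79.19359588623047]]
x range -7.2998147 69.3715 y range -79.91256 -35.226402
150 [(190, -20.2, 35.4), (198, -22.2, 24.8), (206, -26.9, 23.8), (214, -35.9, 44.7), (222, -40.5, 46.0), (230, -44.6, 44.7), (238, -49.0, 44.9), (246, -53.5, 45.4), (254, -57.8, 44.7), (262, -62.2, 46.0), (270, -66.5, 44.1), (278, -70.9, 46.1), (286, -75.3, 45.8), (294, -81.0, 23.0), (302, -85.9, 23.1)]
200 [(190, -19.3, 42.6), (198, -20.2, 27.8), (206, -23.9, 22.0), (214, -29.5, 23.8), (222, -38.5, 44.8), (230, -43.1, 44.7), (238, -47.9, 45.7), (246, -52.4, 44.5), (254, -57.0, 44.5), (262, -61.7, 44.5), (270, -66.3, 44.9), (278, -71.0, 45.5), (286, -75.6, 44.9), (294, -81.6, 22.4), (302, -86.8, 23.1)]
230 [(190, -17.5, 42.7), (198, -20.4, 35.4), (206, -22.6, 23.3), (214, -27.7, 22.3), (222, -37.5, 45.6), (230, -42.1, 44.4), (238, -47.0, 45.2), (246, -51.8, 45.4), (254, -56.6, 44.7), (262, -61.4, 45.6), (270, -66.2, 45.1), (278, -71.0, 45.2), (286, -75.7, 45.6), (294, -82.0, 23.1), (302, -87.3, 24.3)]
```

```bash
python3 - <<'E'
from brd import *
im,w=cloud('wrist')
s=get_state(); Rm=R.from_rotvec(s['tool_rot']).as_matrix()
t=(w-s['position'])@Rm*1e3
for v in range(236,300,4): print(v,[tuple(t[v,u].round(0)) for u in (264,270,275,281,288)])
E
```

```text
236 [(np.float64(13.0), np.float64(-7.0), np.float64(-12.0)), (np.float64(13.0), np.float64(-3.0), np.float64(-12.0)), (np.float64(13.0), np.float64(-0.0), np.float64(-11.0)), (np.float64(13.0), np.float64(3.0), np.float64(-12.0)), (np.float64(13.0), np.float64(7.0), np.float64(-11.0))]
240 [(np.float64(10.0), np.float64(-7.0), np.float64(-11.0)), (np.float64(10.0), np.float64(-3.0), np.float64(-11.0)), (np.float64(10.0), np.float64(-0.0), np.float64(-10.0)), (np.float64(10.0), np.float64(3.0), np.float64(-11.0)), (np.float64(10.0), np.float64(8.0), np.float64(-11.0))]
244 [(np.float64(8.0), np.float64(-7.0), np.float64(-11.0)), (np.float64(8.0), np.float64(-3.0), np.float64(-12.0)), (np.float64(7.0), np.float64(-0.0), np.float64(-11.0)), (np.float64(7.0), np.float64(3.0), np.float64(-11.0)), (np.float64(8.0), np.float64(8.0), np.float64(-12.0))]
248 [(np.float64(12.0), np.float64(-7.0), np.float64(-27.0)), (np.float64(5.0), np.float64(-3.0), np.float64(-11.0)), (np.float64(5.0), np.float64(-0.0), np.float64(-10.0)), (np.float64(5.0), np.float64(3.0), np.float64(-11.0)), (np.float64(
[... 2807 characters left out ...]
, (np.float64(10.0), np.float64(2.0), np.float64(-66.0)), (np.float64(32.0), np.float64(4.0), np.float64(-103.0))]
292 [(np.float64(34.0), np.float64(-4.0), np.float64(-107.0)), (np.float64(34.0), np.float64(-2.0), np.float64(-108.0)), (np.float64(33.0), np.float64(-0.0), np.float64(-106.0)), (np.float64(33.0), np.float64(1.0), np.float64(-107.0)), (np.float64(34.0), np.float64(3.0), np.float64(-107.0))]
296 [(np.float64(34.0), np.float64(-4.0), np.float64(-110.0)), (np.float64(33.0), np.float64(-2.0), np.float64(-108.0)), (np.float64(34.0), np.float64(-0.0), np.float64(-109.0)), (np.float64(34.0), np.float64(1.0), np.float64(-109.0)), (np.float64(33.0), np.float64(3.0), np.float64(-109.0))]
```

```bash
python3 -m jog '[[[0,0,0.7,0,0],[0,0,0.1,0.1,0],[0,0,0,0.2,0],[0,0,0,0.1,0],[0,0,0,0,0]]]'; python3 - <<'E'
from brd import *
im,w=cloud('wrist',save='pics/w4.png'); rep()
s=get_state(); Rm=R.from_rotvec(s['tool_rot']).as_matrix()
t=(w-s['position'])@Rm*1e3
for v in range(224,262,3): print(v,[tuple(float(x) for x in t[v,u].round(0)) for u in (266,275,283)])
z=np.load('pics/w1.npz'); t=(z['w']-z['p'])@R.from_rotvec(z['r']).as_matrix()*1e3
m=(t[...,2]>-70)&(t[...,2]<20)&(abs(t[...,1])<70)&(abs(t[...,0])<25); print(m.sum(),t[m][:,2].max(), t[m][np.argsort(-t[m][:,2])[:5]])
E
```

```text
time: 11.85
position: [0.5558, 0.0949, 0.0173]
tool_rot: [3.131, 0.222, -0.075]
ft_force: [-0.2, 0.1, 0.0]
grip_width: 0.009
t 11.90 z 17.6 jig [  -3.21 -100.83] yaw rel -0.05 deg F jig [0.42 1.01 0.16] w 0.006 tool z in jig [-0.05  0.   -1.  ]
224 [(18.0, -6.0, -5.0), (18.0, -1.0, -6.0), (19.0, 4.0, -7.0)]
227 [(17.0, -6.0, -7.0), (17.0, -1.0, -6.0), (17.0, 4.0, -7.0)]
230 [(14.0, -6.0, -6.0), (15.0, -1.0, -8.0), (15.0, 4.0, -6.0)]
233 [(12.0, -6.0, -5.0), (13.0, -1.0, -7.0), (12.0, 4.0, -5.0)]
236 [(10.0, -6.0, -4.0), (11.0, -1.0, -6.0), (10.0, 4.0, -5.0)]
239 [(8.0, -6.0, -5.0), (9.0, -1.0, -7.0), (8.0, 4.0, -5.0)]
242 [(6.0, -6.0, -6.0), (6.0, -1.0, -5.0), (6.0, 4.0, -6.0)]
245 [(4.0, -6.0, -6.0), (4.0, -1.0, -6.0), (4.0, 4.0, -6.0)]
248 [(3.0, -6.0, -6.0), (2.0, -1.0, -5.0), (2.0, 4.0, -6.0)]
251 [(10.0, -6.0, -28.0), (10.0, -1.0, -28.0), (10.0, 4.0, -27.0)]
254 [(10.0, -6.0, -30.0), (10.0, -1.0, -31.0), (11.0, 4.0, -32.0)]
257 [(10.0, -5.0, -34.0), (10.0, -1.0, -34.0), (10.0, 4.0, -34.0)]
260 [(10.0, -5.0, -39.0), (11.0, -1.0, -40.0), (10.0, 4.0, -38.0)]
3231 -23.214328847816336 [[ 11.41  50.29 -23.21]
 [ -7.64  43.06 -23.34]
 [  9.83 -44.81 -23.63]
 [ 11.7  -51.48 -23.65]
 [  9.76  45.18 -23.66]]
```

The fingertips actually end about 24 mm above the reported TCP: they show at z=-24 in the depth data, and there was no contact below plate level. I'll apply that offset from here on.

```bash
python3 -m jog '[[[0,0,0,0.15,0],[0,0,0,0.1,0],[0,0,0,0,0]]]'|grep ft; python3 -m jog '[[[0,0.15,-0.1,0,0],[0,0,-0.1,0,0],[0,0,-0.08,0,0],[0,0,-0.08,0,0],[0,0,-0.08,0,0],[0,0,-0.06,0,0],[0,0,-0.06,0,0],[0,0,0,0,0]]]'|grep ft; python3 brd.py; python3 where.py
```

```text
ft_force: [1.0, 1.1, 0.0]
ft_force: [0.6, -0.5, -0.2]
left y at x=10: -24.8 slope -0.0018 [[17.34014892578125, -24.801599502563477], [32.34014892578125, -24.98991584777832], [47.34014892578125, -24.86754608154297], [62.34014892578125, -24.936412811279297]]
right y at x=10: -69.1 slope -0.0005 [[17.34014892578125, -69.12709045410156], [32.34014892578125, -68.94615936279297], [47.34014892578125, -69.26304626464844], [62.34014892578125, -69.16976928710938]]
x range 12.340149 70.01288 y range -69.26305 -24.8016
t 13.32 z 7.7 jig [  2.52 -78.91] yaw rel -0.10 deg F jig [-0.73 -0.19  0.6 ] w 0.007 tool z in jig [-0.05  0.   -1.  ]
```

```bash
for i in 1; do python3 -m jog '[[[0,0,-0.06,0,0],[0,0,0,0,0]]]'|grep ft; done; python3 -m jog '[[[0,0,-0.04,0,0],[0,0,0,0,0]]]'|grep ft; python3 -m jog '[[[0,0,-0.03,0,0],[0,0,0,0,0]]]'|grep ft;  python3 brd.py; python3 where.py
```

```text
ft_force: [-0.0, -0.1, -0.1]
ft_force: [0.4, -0.9, 1.8]
ft_force: [1.5, -4.3, 0.4]
left y at x=10: -22.6 slope 0.0045 [[17.396930694580078, -22.710649490356445], [32.39693069458008, -22.427183151245117], [47.39693069458008, -22.535959243774414], [62.39693069458008, -22.2767391204834]]
right y at x=10: -65.4 slope -0.0016 [[17.396930694580078, -65.5199966430664], [32.39693069458008, -65.35476684570312], [47.39693069458008, -65.68641662597656], [62.39693069458008, -65.61064910888672]]
x range 12.39693 70.041985 y range -65.68642 -22.26034
t 14.12 z 7.7 jig [  2.55 -75.19] yaw rel -0.15 deg F jig [ 0.35 -3.8  -0.38] w 0.005 tool z in jig [-0.05  0.   -1.  ]
```

```bash
python3 -m jog '[[[0,0,-0.04,0,0],[0,0,0,0,0]]]'|grep ft; python3 -m jog '[[[0,0,0.3,0,0],[0,0,0,-1,0],[0,0,0,-0.2,0],[0,0,0,0,0]]]'|grep pos; python3 where.py -90 -43 8
```

```text
ft_force: [1.4, -6.9, 0.3]
position: [0.5619, 0.1129, 0.056]
t 14.88 z 56.0 jig [  5.09 -83.63] yaw rel -0.07 deg F jig [-0.59 -0.18 -0.8 ] w 0.005 tool z in jig [-0.05  0.   -1.  ]
need units [-2.32 -1.01  1.31]
```

```bash
python3 -m jog '[[[0,-0.8,-0.4,0,0],[0,-0.8,-0.4,0,0],[0,-0.72,-0.21,0,0],[0,0,0,0.7,0],[0,0,0,0.6,0],[0,0,0,0,0]]]'|grep ft; python3 where.py -70 -43 8
```

```text
ft_force: [1.2, 0.6, 0.0]
t 15.62 z 5.9 jig [-93.07 -44.07] yaw rel -0.10 deg F jig [1.32 0.41 0.02] w 0.005 tool z in jig [-0.05 -0.   -1.  ]
need units [ 0.57 -0.03 -0.08]
```

```bash
python3 -m jog '[[[0,0.1,0,-0.08,0],[0,0.1,0,0,0],[0,0.07,0,0,0],[0,0.06,0,0,0],[0,0.06,0,0,0],[0,0.05,0,0,0],[0,0,0,0,0]]]'|grep ft; python3 -m jog '[[[0,0.05,0,0,0],[0,0,0,0,0]]]'|grep ft; python3 -m jog '[[[0,0.04,0,0,0],[0,0,0,0,0]]]'|grep ft; python3 where.py
```

```text
ft_force: [-1.6, -0.7, 1.1]
ft_force: [-6.2, -0.8, 6.2]
ft_force: [-9.1, -2.5, 8.0]
t 17.00 z 9.8 jig [-72.69 -43.81] yaw rel -0.10 deg F jig [-9.38 -1.2   7.96] w 0.007 tool z in jig [-0.05  0.   -1.  ]
```

```bash
python3 -m jog '[[[0,-0.2,0,0,0],[0,-0.3,0,-0.8,0],[0,-0.3,0,-1,0],[0,0,0,-1,0],[0,0,0,-1,0],[0,0,0,0,0]]]'|grep ft; python3 brd.py; python3 where.py; ls -t pics|head -1
```

```text
ft_force: [-0.2, 0.1, 0.2]
left y at x=10: -22.4 slope -0.0005 [[-53.149009704589844, -22.074247360229492], [-38.149009704589844, -22.464561462402344], [-23.149009704589844, -22.841854095458984], [-8.149009704589844, -22.27644157409668], [6.850990295410156, -22.667211532592773], [21.850990295410156, -22.16852569580078], [36.850990295410156, -22.6133975982666], [51.850990295410156, -22.133708953857422], [66.85099029541016, -22.584474563598633]]
right y at x=10: -65.1 slope -0.0024 [[-53.149009704589844, -65.09822082519531], [-38.149009704589844, -64.7588882446289], [-23.149009704589844, -65.37542724609375], [-8.149009704589844, -65.04268646240234], [6.850990295410156, -64.68115234375], [21.850990295410156, -65.2284927368164], [36.850990295410156, -64.87635040283203], [51.850990295410156, -65.38214874267578], [66.85099029541016, -65.0022964477539]]
x range -58.14901 77.35577 y range -65.53818 -22.049404
t 17.80 z 164.7 jig [-92.54 -43.62] yaw rel -0.10 deg F jig [-0.71  0.77 -0.91] w 0.009 tool z in jig [-0.04  0.   -1.  ]
b1796404685.png
```

```bash
python3 -c "
import cv2;a=cv2.imread('pics/b1796404685.png')[0:260,100:420];cv2.imwrite('pics/b_c.png',cv2.resize(a,None,fx=2.3,fy=2.3,interpolation=2))"
```

```text
(no output)
```

View pics/b_c.png

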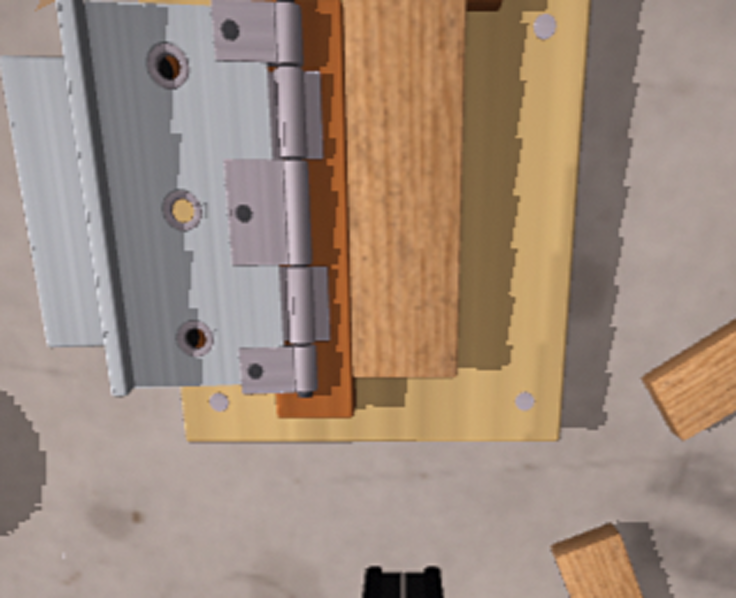

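The crop shows the batten's left side flush on the fence along its whole visible length, with its near end at (405,375), which is jig x of about -59. It looks home. Next I pinch the nose rib at its near end, beside the ledge.

```bash
python3 where.py -58 66 86
```

```text
t 17.80 z 164.7 jig [-92.54 -43.62] yaw rel -0.10 deg F jig [-0.71  0.77 -0.91] w 0.009 tool z in jig [-0.04  0.   -1.  ]
need units [ 0.94 -2.74  1.94]
```

```bash
python3 -m jog '[[[0.35,0.3,-0.9,0,0],[0.35,0.3,-0.9,0,0],[0.35,0.34,-0.94,0.5,0],[0.35,0,0,0.8,0],[0.35,0,0,0.64,0],[0.35,0,0,0,0]]]' 12|grep ft; python3 - <<'E'
from brd import *
rep(); im,w=cloud('wrist',save='pics/r1.png'); h=w[...,2]*1e3; J=jig(w[...,:2],th,o)
for X in (-55,-45,-35,-20,0,20):
    m=(abs(J[...,0]-X)<3)&(J[...,1]>10)&(J[...,1]<110)&(h>40)&(h<95)
    y,z=J[...,1][m],h[m]; r=z>50+.17*y+4+9
    print(X,m.sum(),'rib y %.1f..%.1f z %.1f'%(*(np.percentile(y[r],[5,95]) if r.any() else (0,0)),np.percentile(z[r],80) if r.any() else 0),'edge',y.max() if m.any() else 0, 'plate', np.polyfit(y[~r],z[~r],1) if (~r).sum()>10 else 0)
E
```

```text
ft_force: [-0.7, -0.4, 0.5]
t 18.55 z 81.3 jig [-62.22  64.37] yaw rel -0.14 deg F jig [-0.72 -0.28  0.51] w 0.352 tool z in jig [-0.05 -0.   -1.  ]
-55 677 rib y 63.4..70.0 z 81.3 edge 72.4598733187674 plate [ 0.15 54.43]
-45 739 rib y 63.4..69.9 z 81.2 edge 89.44318133678746 plate [ 0.16 53.66]
-35 1052 rib y 63.4..69.7 z 81.2 edge 96.50969210795823 plate [ 0.18 53.16]
-20 1152 rib y 63.4..69.5 z 81.3 edge 96.85604066700459 plate [ 0.17 53.26]
0 1278 rib y 63.4..69.9 z 81.2 edge 96.68705052221992 plate [ 0.16 54.04]
20 1436 rib y 63.4..69.6 z 81.3 edge 96.67915235666052 plate [ 0.16 53.97]
```

View pics/r1.png

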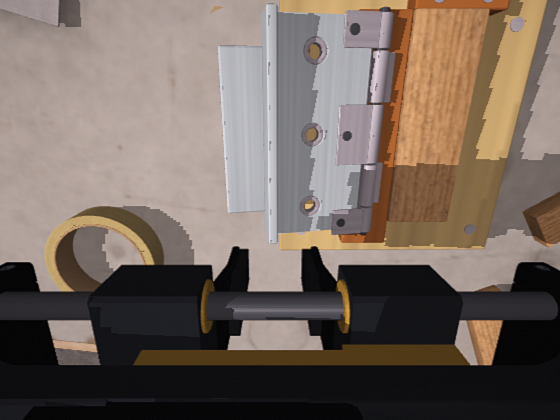

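```bash
python3 where.py -58 67 46; python3 -m jog '[[[0.35,0.15,-0.07,0.3,0],[0.35,0,0,0.3,0],[0.35,0,0,0.28,0],[0.35,0,0,0,0]]]'|grep ft; python3 where.py -58 67 46; python3 -m jog '[[[0,0,0,0,0],[0,0,0,0,0],[0,0,0,0,0],[0,0,0,0,0]]]' 12; python3 where.py
```

```text
t 18.60 z 83.0 jig [-60.76  64.82] yaw rel -0.15 deg F jig [ 0.88 -0.71  1.26] w 0.351 tool z in jig [-0.05 -0.   -1.  ]
need units [ 0.11 -0.06  0.92]
ft_force: [0.1, -0.5, -0.1]
t 19.10 z 47.9 jig [-56.29  68.07] yaw rel -0.12 deg F jig [ 0.05 -0.49 -0.1 ] w 0.349 tool z in jig [-0.05  0.   -1.  ]
need units [-0.04  0.03  0.05]
time: 19.6
position: [0.4811, 0.253, 0.0489]
tool_rot: [3.129, 0.218, -0.072]
ft_force: [1.4, -3.6, -2.8]
grip_width: 0.071
t 19.60 z 48.9 jig [-55.06  66.45] yaw rel -0.18 deg F jig [ 0.89 -3.76 -2.79] w 0.071 tool z in jig [-0.05 -0.   -1.  ]
```

```bash
python3 -m jog '[[[0,-0.01,0.07,-0.17,0],[0,-0.01,0.09,-0.16,0],[0,0,0,0,0]]]'; python3 where.py
```

```text
time: 19.98
position: [0.4819, 0.2465, 0.062]
tool_rot: [3.129, 0.217, -0.072]
ft_force: [2.3, -5.2, -4.7]
grip_width: 0.079
t 19.98 z 62.0 jig [-55.17  59.93] yaw rel -0.21 deg F jig [ 1.53 -5.47 -4.74] w 0.079 tool z in jig [-0.05 -0.   -1.  ]
```

Lifting works: the jaw widens slightly as the rib turns. Continuing along the arc.

```bash
python3 -m jog '[[[0,-0.01,0.1,-0.15,0],[0,-0.01,0.12,-0.135,0],[0,0,0,0,0]]]'|grep -E 'ft|grip'; python3 -m jog '[[[0,-0.01,0.13,-0.125,0],[0,-0.01,0.14,-0.11,0],[0,0,0,0,0]]]'|grep -E 'ft|grip'; python3 - <<'E'
from brd import *
rep(); im,w=cloud('wrist',save='pics/r2.png'); h=w[...,2]*1e3; J=jig(w[...,:2],th,o)
m=(abs(J[...,0])<50)&(J[...,1]>15)&(J[...,1]<48)&(h>52)
print('plate',np.polyfit(J[...,1][m],h[m],1))
m=(abs(J[...,0])<40)&(J[...,1]>15)&(h>52); print('edge y',np.percentile(J[...,1][m],99.5),'z',np.percentile(h[m],99))
E
```

```text
ft_force: [3.0, -4.3, -5.2]
grip_width: 0.092
ft_force: [3.4, -3.3, -5.8]
grip_width: 0.092
t 20.73 z 83.1 jig [-55.32  41.75] yaw rel -0.16 deg F jig [ 2.93 -3.72 -5.77] w 0.092 tool z in jig [-0.04  0.   -1.  ]
plate [ -0.31 174.83]
edge y 121.89939131471164 z 222.08111544198113
```

View pics/r2.png

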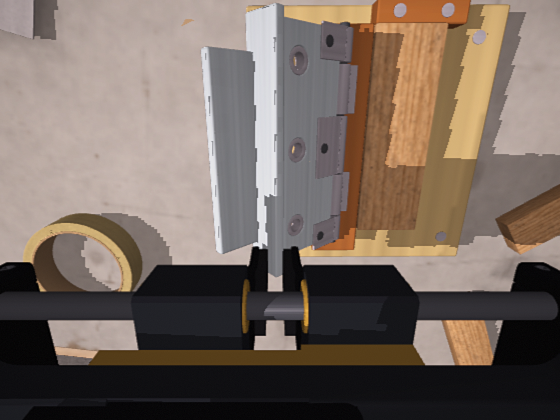

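The view shows the leaf raised, its rib still pinched at (275,262) and the ledge edge at (212,150). The batten is still against the stop, at (415,25).

```bash
cat > leaf.py <<'E'
from brd import *
def leaf():
    rep(); im,w=cloud('wrist'); h=w[...,2]*1e3; J=jig(w[...,:2],th,o); s=get_state()
    m=(J[...,0]>-40)&(J[...,0]<50)&(h>56)&(h<160)&(abs(J[...,1])<105)&(np.indices(h.shape)[0]<235)
    y,z=J[...,1][m],h[m]; a=np.degrees(np.arctan2(z-50,y)); rr=np.hypot(y,z-50); k=rr>93
    print('n',m.sum(),'edge ang rad',np.radians(np.median(a[k])) if k.any() else None,'edge y,z',np.median(y[k]),np.median(z[k]))
leaf()
E
python3 leaf.py
```

```text
t 20.77 z 83.0 jig [-55.32  41.77] yaw rel -0.15 deg F jig [ 3.73 -4.1  -5.18] w 0.096 tool z in jig [-0.04  0.   -1.  ]
n 20331 edge ang rad 0.7540650483498893 edge y,z 70.46031631246015 115.6671454057016
```

```bash
python3 -m jog '[[[0.4,0,0,0,0],[0.4,0,0,0,0],[0.4,0,0,-0.5,0],[0.4,0,0,-0.8,0],[0,0.3,-0.7,0,0],[0,0.3,-0.7,0,0],[0,0,0,0,0]]]'|grep ft; python3 where.py -33 96 80
```

```text
ft_force: [-0.3, -0.3, -0.2]
t 21.70 z 133.8 jig [-30.24 102.4 ] yaw rel 0.19 deg F jig [-0.35 -0.23 -0.15] w 0.140 tool z in jig [-0.05  0.   -1.  ]
need units [-0.01  0.16  1.35]
```

```bash
python3 -m jog '[[[0,0,0,0.7,0],[0,0,0,0.65,0],[0,0,0.2,0,0],[0,0,0.2,0,0],[0,0,0,0,0]]]'|grep ft; python3 leaf.py; python3 where.py -33 63.5 97
```

```text
ft_force: [-1.4, 1.1, 0.8]
t 22.32 z 81.7 jig [-31.8   82.74] yaw rel -0.15 deg F jig [-1.26  1.29  0.78] w 0.004 tool z in jig [-0.05  0.   -1.  ]
n 11787 edge ang rad 0.7635009123908739 edge y,z 70.50763092352926 116.49719460746658
t 22.38 z 81.5 jig [-31.64  82.74] yaw rel -0.13 deg F jig [-0.48  1.82  1.4 ] w 0.005 tool z in jig [-0.04  0.   -1.  ]
need units [-0.05  0.48 -0.39]
```

```bash
python3 -m jog '[[[0,-0.01,0.1,-0.12,0],[0,-0.01,0.12,-0.1,0],[0,-0.01,0.13,-0.1,0],[0,-0.01,0.13,-0.07,0],[0,0,0,0,0]]]'|grep ft; python3 leaf.py; python3 where.py -33 36.5 109
```

```text
ft_force: [1.2, 3.4, 1.7]
t 23.00 z 96.5 jig [-32.46  62.81] yaw rel -0.14 deg F jig [1.64 3.18 1.71] w 0.004 tool z in jig [-0.04  0.   -1.  ]
n 8058 edge ang rad 1.0261272140968691 edge y,z 50.75634999820055 132.9794379941747
t 23.05 z 96.0 jig [-32.76  62.75] yaw rel -0.13 deg F jig [0.39 2.69 1.57] w 0.002 tool z in jig [-0.05  0.   -1.  ]
need units [-0.02  0.66 -0.32]
```

Tracking as predicted (leaf at 1.03 rad). Continuing through upright.

```bash
python3 -m jog '[[[0,0,0.16,-0.11,0],[0,-0.01,0.16,-0.09,0],[0,0,0.17,-0.07,0],[0,-0.01,0.17,-0.05,0],[0,0,0,0,0]]]'|grep ft; python3 -m jog '[[[0,0,0.15,-0.04,0],[0,0,0.15,-0.03,0],[0,0,0.15,-0.03,0],[0,0,0.16,0,0],[0,0,0,0,0]]]'|grep ft; python3 leaf.py; python3 where.py -33 -16 108
```

```text
ft_force: [-0.7, 0.0, 0.5]
ft_force: [0.6, -0.5, 0.2]
t 24.30 z 112.5 jig [-33.09  11.18] yaw rel -0.18 deg F jig [ 0.48 -0.6   0.24] w 0.008 tool z in jig [-0.05  0.   -1.  ]
n 5204 edge ang rad 1.5754043274612888 edge y,z -0.4536482754781651 147.86323789139493
t 24.35 z 112.5 jig [-32.98  11.52] yaw rel -0.16 deg F jig [1.01 0.59 0.97] w 0.005 tool z in jig [-0.05  0.   -1.  ]
need units [0.01 0.69 0.11]
```

```bash
python3 -m jog '[[[0,0,0.17,0.01,0],[0,0,0.17,0.02,0],[0,0,0.17,0.03,0],[0,0,0.17,0.05,0],[0,0,0.15,0.06,0],[0,0,0.15,0.06,0],[0,0,0.14,0.07,0],[0,0.01,0.14,0.08,0],[0,0,0,0,0]]]'|grep ft; python3 where.py -33 -58 79
```

```text
ft_force: [-0.4, 0.0, -0.6]
t 25.48 z 96.6 jig [-34.19 -38.97] yaw rel -0.17 deg F jig [-0.43  0.07 -0.65] w 0.005 tool z in jig [-0.05  0.   -1.  ]
need units [0.05 0.48 0.44]
```

```bash
python3 -m jog '[[[0,0.01,0.13,0.09,0],[0,0.01,0.12,0.1,0],[0,0.01,0.12,0.12,0],[0,0.01,0.11,0.13,0],[0,0,0,0,0]]]'|grep ft; python3 leaf.py; python3 where.py -33 -70 57
```

```text
ft_force: [0.4, -0.0, -0.4]
t 26.10 z 78.9 jig [-33.13 -58.  ] yaw rel -0.17 deg F jig [ 0.38 -0.06 -0.42] w 0.002 tool z in jig [-0.05  0.   -1.  ]
n 14438 edge ang rad 2.47794494957608 edge y,z -76.42144103869592 109.29708198036036
t 26.15 z 79.2 jig [-32.94 -57.67] yaw rel -0.15 deg F jig [-0.2   0.85 -0.48] w 0.005 tool z in jig [-0.05  0.   -1.  ]
need units [0.03 0.31 0.55]
```

```bash
python3 -m jog '[[[0,0.01,0.09,0.13,0],[0,0.01,0.08,0.14,0],[0,0.01,0.08,0.14,0],[0,0.01,0.07,0.14,0],[0,0,0,0,0]]]'|grep ft; python3 -m jog '[[[0,0.01,0.06,0.14,0],[0,0,0.05,0.14,0],[0,0.01,0.04,0.14,0],[0,0,0,0,0]]]'|grep ft; python3 leaf.py; python3 where.py -33 -80 30
```

```text
ft_force: [-0.7, -0.6, 0.1]
ft_force: [-1.3, 0.6, -0.5]
t 27.27 z 40.0 jig [-32.84 -76.36] yaw rel -0.13 deg F jig [-1.22  0.8  -0.46] w 0.007 tool z in jig [-0.05  0.   -1.  ]
n 13886 edge ang rad 2.990120757665105 edge y,z -95.02425043495671 64.52976030157242
t 27.32 z 40.2 jig [-32.67 -76.32] yaw rel -0.13 deg F jig [-0.36  0.86  0.38] w 0.009 tool z in jig [-0.05  0.   -1.  ]
need units [0.   0.09 0.26]
```

```bash
python3 -m jog '[[[0,0,0.05,0.1,0],[0,0,0.05,0.08,0],[0,0,0,0.07,0],[0,0,0,0,0]]]'|grep ft; python3 -m jog '[[[0,0,0,0.05,0],[0,0,0,0,0]]]'|grep ft; python3 -m jog '[[[0,0,0,0.04,0],[0,0,0,0,0]]]'|grep ft; python3 leaf.py
```

```text
ft_force: [-0.1, -0.4, -0.8]
ft_force: [-0.3, 0.7, -0.2]
ft_force: [-2.3, -0.7, 6.9]
t 28.32 z 27.7 jig [-32.91 -79.95] yaw rel -0.12 deg F jig [-2.34 -0.4   6.88] w 0.008 tool z in jig [-0.05  0.   -1.  ]
n 126 edge ang rad None edge y,z nan nan
  return _methods._mean(a, axis=axis, dtype=dtype,
  ret = ret.dtype.type(ret / rcount)
```

```bash
python3 -m jog '[[[0,0,0,0.05,0],[0,0,0,0,0],[0,0,0,0,0]]]'|grep ft; python3 -m jog '[[[0,0,0,-0.5,0],[0,0,0,-1,0],[0,-0.5,0,-1,0],[0,-0.9,0,-0.6,0],[0,-0.4,0,0,0],[0,0,0,0,0]]]'|grep ft; python3 - <<'E'
from brd import *
rep(); im,w=cloud('wrist',save='pics/f1.png'); h=w[...,2]*1e3; J=jig(w[...,:2],th,o)
for a in (-50,-35,-15,5,25,45,65):
    k=(abs(J[...,0]-a)<5)&(h>40); y=J[...,1]
    print(a,[round(float(np.median(h[k&(abs(y-b)<4)])),1) if (k&(abs(y-b)<4)).any() else None for b in (-12,-22,-30,-55,-66,-72,-80,-92)])
k=(J[...,1]<-10)&(J[...,1]>-96)&(abs(J[...,0]-7)<48)&(h>46)&(h<54.5); A=np.c_[J[...,1][k],J[...,0][k],np.ones(k.sum())]; c=np.linalg.lstsq(A,h[k],rcond=None)[0]; print('plane',np.round(c,4),k.sum())
i,wt=cloud('top'); ht=wt[...,2]*1e3; Jt=jig(wt[...,:2],th,o)
k=(Jt[...,1]<-15)&(Jt[...,1]>-96)&(abs(Jt[...,0]-7)<48)&(ht>40)&(ht<60); print('top: h',np.median(ht[k]),np.polyfit(Jt[...,1][k],ht[k],1))
E
```

```text
ft_force: [-7.0, -1.6, 20.5]
ft_force: [-0.6, -0.1, -0.1]
t 29.50 z 152.9 jig [-99.61 -79.42] yaw rel -0.05 deg F jig [-0.62 -0.05 -0.08] w 0.005 tool z in jig [-0.05  0.   -1.  ]
-50 [51.0, 51.1, 51.2, 51.3, 50.9, 50.8, None, 269.6]
-35 [51.1, 51.0, 51.0, 51.1, 50.9, 50.9, 51.0, 51.0]
-15 [50.9, 50.9, 51.0, 50.9, 50.9, 50.7, 51.0, 51.1]
5 [50.9, 51.1, 51.0, 51.2, 51.0, 50.9, 51.0, 51.2]
25 [50.9, 51.1, 51.1, 51.0, 51.0, 50.9, 51.1, 51.0]
45 [51.0, 51.0, 51.0, 51.1, 51.0, 50.9, 50.9, 51.1]
65 [51.0, 51.2, 51.0, 50.9, 50.8, 50.8, None, None]
plane [ 0.   -0.   51.11] 12078
top: h 51.41090353143518 [ 0.81 76.47]
```

View pics/f1.png

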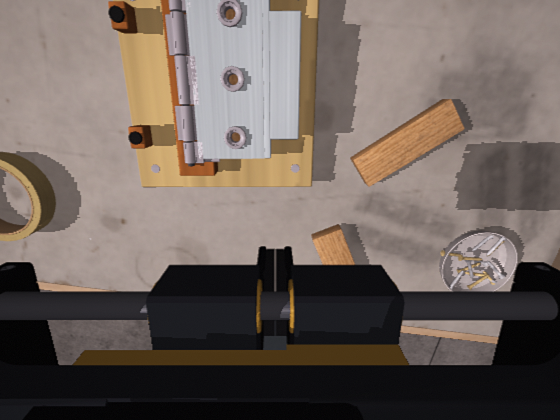

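The last view shows the leaf turned right over, at (235,80), and level on the batten. The tape, dish and loose blocks are in place, and the hand is clear. Handing in.

```bash
python3 -c "
from bench import job; print(job.close_job())"
```

```text
the job is handed in; nothing more can be done
None
```

The drill jig is ready and handed in at about 30 s of the 67 s allowed: the batten is home and the leaf lies flat on it.

**What I did**
- I slid the batten along the plate, first against the fence and then against the end stop.
- I pinched the leaf's rib at its near end and lifted the leaf to about 0.75 rad. From there I pushed it over with the shut fingers and pressed it down with about 20 N.

**Last checks**
- **Batten:** its right side measured y of about -65.1 mm and parallel to the jig, against -65 at home. Its near end measured x of about -58 mm, against -60. That is within calibration error. The stop push reached about 9 N, and the pictures showed it flush with fence and stop. The leaf hides it now, so I could not recheck it after closing.
- **Leaf:** it is level to within measurement. Its upper face read 51.1 mm against 52 nominal, and the wrist camera had been reading about 1 mm low on the batten too.
- **Other things:** I did not touch the tape measure, screw dish or masking tape. The last view showed the dish and part of the tape roll where they were. The tape measure was out of that view.

**What went wrong or disagreed**
- The fingertips end about 24 mm above the reported TCP. My first push passed over the batten without touching it, and I corrected for the offset afterwards.
- An early turn ran into the last joint's limit, so the tool stayed tilted about 2.6° for the rest of the job.
- A leaf slope check from the top camera disagreed (slope 0.81). I put this down to depth noise and other parts in the selected region, and relied on the wrist camera.

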